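# Load the label dispenser and lock its end cap

### The job

Load the food-label dispenser from the refill rack: thread the wide red roll onto its spindle first (the spindle swings a little and may not point straight), then the narrow blue roll, then the black end cap, and press the cap in along the spindle, against the sprung brake plate, until the brass latch near the spindle's tip springs up outside it and locks the stack. Let go of everything, do not shove the dispenser out of its place, and leave the lone tumbler and the row of vials alone.

Things in the scene. Friction and masses are not known exactly. Their poses are not given: they have to be found in the camera images.
- dispenser: Grey free-standing label dispenser, 3.5 kg on rubber feet (slides if pushed with over about 25 N). Origin on the table under its base (x -77 to +58 mm, y -122 to +107 mm, 17 mm high). y axis along the spindle, when that points straight, towards its free tip; z up. At the other end an upright, 75 mm wide along x, y -100 to -86 mm, rounded top at z = 172 mm.
- spindle_hinge (a point): Upright pin, at dispenser (0, -80, 95) mm, on which the level spindle swings stiffly (about 0.4 N at the tip), up to 11 degrees to either side of straight. Where it points is not measured: see or feel it. Spindle: steel rod 26 mm thick up to 153 mm from the pin, then a taper down to 11 mm at the tip, 175 mm from the pin (y = +95 mm if straight).
- tear_bar (a point): Middle of the steel tear bar beside the spindle, at dispenser (-70, 0, 59) mm; bar 16 mm wide, 122 mm long along y, with two orange paper guides up to z = 71 mm.
- brake (a joint): Black round brake plate (72 mm across, 6 mm thick) on the root of the spindle. Value = how far it is pressed towards the upright, 0 to 0.010 m; at 0 its front face is 30 mm from the hinge pin (dispenser y = -50 mm if straight). Spring: 2 N at 0, 7 N at 0.010, then a hard stop.
- latch (a joint): Brass sprung latch, 8 mm wide, in the spindle's top. Value: 0 up (5 mm proud) to 0.0055 m pressed flush. Its steep face looks to the upright, 133 mm from the hinge pin (dispenser y = +53 mm if straight); outwards it ramps down to nothing in 22 mm. Parts ride over it (1 N). It springs up once the cap's outer face is pushed past it, the full stack then 7 mm into the brake's travel.
- rack: Low refill rack: two 12 mm steel rails along its y axis (at x = +-25.6 mm, z = 18 mm) between wooden ends 84 x 12 x 30 mm at y = +-135 mm. Origin on the table under its middle. The two rolls and the cap stand in it on their rims, in any order, about 85 mm apart, axes along the rack's y at z = 62 mm. Fixed.
- wide_roll: Wide label roll with red labels round its rim: 92 mm across, 50 mm wide, bore 31 mm, about 0.26 kg. Origin at its centre, y along its axis (both faces alike). Too thick to be gripped across its diameter: grip it across its faces, above the bore.
- narrow_roll: Narrow label roll with blue labels: 92 mm across, 32 mm wide, bore 31 mm, about 0.17 kg. Origin at its centre, y along its axis (both faces alike).
- end_cap: Black ribbed end cap with a yellow ring on each face: 92 mm across, 28 mm wide, through bore 29 mm, about 0.14 kg. Origin at its centre, y along its axis (both faces alike).
- tumbler: Bystander: loose, single aqua plastic tumbler, 92 mm across, 160 mm tall; origin under its centre.
- vial_1: Bystander: loose capped vial with violet liquid, 29 mm across, 78 mm tall; origin under its centre.
- vial_2: Bystander: loose capped vial like vial_1.
- vial_3: Bystander: loose capped vial like vial_1.
Not all that is in view belongs to the job. There is more than one size of the end_cap; the job needs the largest.

How it is judged:
By the outcome, as a careful person would: the job done as asked, in the order asked, and still so for the second after the job is handed in, with the robot touching nothing.
It also fails if it takes over 72 s, if anything falls off the work surface, if the arm or the gripper's body presses on something with over 40 N, if the wrist force passes 120 N, or if a joint passes its speed limit or range.

### The arm

A 7-joint arm with a two-finger parallel gripper is mounted at the origin on a cart in front of the work surface, level with it; the furniture and walls round the work are solid. World frame = base frame: x ahead of the robot, y to its left, z up, the work surface at z = 0. Lengths are in m, angles in rad, forces in N, time in s.
With the tool pointing down it reaches from about 0.4 to 0.85 m from the base axis. Payload 6.9 kg.
Tool frame: the origin (TCP) lies midway between the tips of the shut fingers; the grasp point (between the pads) lies behind it (ctrl.pinch_z is the z of the grasp point in the tool frame, in m); z points along the fingers, y is the line along which they close (so a half turn about z gives the same grasp; the last joint's range is limited). The gripper opens to 85 mm and grips with 20 to 120 N. Pads are 22 mm wide; open, the fingers measure 114 mm over their backs; the gripper's body (76 mm by 85 mm) begins 54 mm behind the grasp point. The pads swing forward as they close: fully open they stand 13 mm farther back than shut.
Start: joints at [-0.996, 0.507, -0.238, 1.5, 0.126, 1.149, -0.155], TCP at [0.283, 0.557, 0.231] pointing down, gripper open.
Joint ranges: [-3.08, 3.08], [-0.24, 2.05], [-1.43, 1.35], [0, 2.5], [-1.52, 4.66], [0.17, 1.96], [-2.89, 2.89]. Speed limits (rad/s): [2.39, 2.39, 3.14, 3.14, 3.14, 3.14, 3.14].

### API

Orientations are given as a unit quaternion [w, x, y, z].
In Python, from station import ctrl, get_state, vision, ticket, models gives the robot as it stands. Calls block until the motion is done:
- ctrl.movep(position, orientation): joint-space move of the TCP to a pose.
- ctrl.movel(position, frame=None, max_speed=0.15): straight line of the TCP; frame=None keeps the orientation; max_speed is the mean speed in m/s.
- ctrl.set_joints(angles): joint-space move.
- ctrl.ungrasp() and ctrl.close_gripper(force=None): open the fingers fully, or close them until they stop; force is the grip in N (None keeps the last).
- ctrl.pause(seconds).
- ctrl.ik(position, orientation): joint angles nearest the present ones, or None.
- get_state(): the state.
- vision.grab_frame(name): name is "side" or "top"; returns (picture, depth): 480x640x3 uint8, blue, green, red; 480x640 float32, m along the optical axis (not along the pixel's ray), 0 where there is no reading.
- vision.camera_info(name): a dict with "mtx" (3x3 intrinsics, pixels), "R" (3x3) and "t" (3): a world point X has camera coordinates R X + t. Camera axes: x right, y down, z forward; pixel columns grow to the right and rows downward; lengths in m; the calibration is good to about 2 mm. A picture is of the moment at which its call begins. camera_info takes no time and is no camera call.
A pose or a line that the arm cannot do raises ctrl.Unreachable and nothing moves.
- ticket.close_job(): hands the job in; it is judged then, once.
Trained networks look in the newest picture that a camera, given by its name, has taken for a name from the list of things; names that differ only in an ending like _2 or _b are one class to them, and where a whole thing is asked for, a point or a joint stands for the part that bears it (a point fixed in the world has none). Each returns a list of dicts, best first, with "p" (0 to 1); they miss things now and then, are a little off and sometimes report something else, mostly with a low value. They report only what shows in the picture. A call takes as long as a camera call. They do not tell look-alikes from the thing itself.
- models.recognise(camera, target): "point" ([column, row] in pixels, amid what is visible of it).
- models.masks_of(camera, target): "mask" (480x640 bool, what is visible of it) and "point" ([column, row] in pixels, amid what is visible of it).
The state is a dict: "time": time; "qpos": joint angles; "qd": joint speeds; "tau": joint torques, N m; "tcp_pos": TCP position; "eef_rot": TCP orientation; "contact_force": force on the tool from outside, world axes, zero at the start; "wrist_torque": the same for the moment, N m; "width": finger opening in m; "gripper_force": force on a finger pad.
Only numpy, scipy, OpenCV 4.12 (cv2) and the standard library are available. Lean on these libraries where they do the work, as an engineer would, in place of code of your own. Each camera call takes 0.05 s, during which the arm holds its last target. There are 200 camera calls.

## Working session

There is one attempt and no reset: what is moved stays moved. The work goes in short steps, each a Python script; the robot and the scene stay as the last script left them, time stands still between calls to the robot, and variables do not carry over. Pictures are saved under pics/ and viewed, at most 12 in all, crops included, and the job is handed in when it is done.

```bash
mkdir -p pics; ls; cat > h.py <<'E'
import numpy as np, cv2
from station import ctrl, get_state, vision, ticket, models
def cloud(name):
    im,d=vision.grab_frame(name); c=vision.camera_info(name)
    K,R,t=[np.array(c[k],float) for k in("mtx","R","t")]
    v,u=np.mgrid[:480,:640]
    P=np.stack([(u-K[0,2])/K[0,0]*d,(v-K[1,2])/K[1,1]*d,d],-1)
    X=(P-t.ravel())@R
    X[d==0]=np.nan
    return im,d,X
E
python3 - <<'E'
from h import *
for n in("top","side"):
    im,d,X=cloud(n); cv2.imwrite(f"pics/{n}0.png",im); np.savez(f"{n}0.npz",im=im,d=d,X=X)
    c=vision.camera_info(n); print(n,-np.array(c["R"]).T@np.array(c["t"]).ravel())
    for k in["dispenser","tear_bar","rack","wide_roll","narrow_roll","end_cap","tumbler","vial_1"]:
        for r in models.recognise(n,k):
            u,v=map(int,r["point"]); 
            print(n,k,round(r["p"],2),u,v,np.round(X[v,u],3))
print(get_state(), ctrl.pinch_z)
E
```

```text
pics
top [ 0.4158665  -0.05534062  1.16536832]
top dispenser 0.56 384 240 [ 0.519 -0.217  0.016]
top dispenser 0.51 217 278 [0.433 0.193 0.022]
top tear_bar 0.94 384 239 [ 0.522 -0.217  0.018]
top rack 0.6 222 274 [0.443 0.185 0.004]
top wide_roll 0.68 193 268 [0.455 0.228 0.11 ]
top narrow_roll 0.71 231 268 [0.454 0.142 0.112]
top end_cap 0.92 153 329 [0.318 0.329 0.07 ]
top end_cap 0.88 288 270 [0.448 0.017 0.07 ]
top end_cap 0.86 159 280 [0.43  0.304 0.109]
top tumbler 0.86 445 160 [ 0.71  -0.368  0.048]
top vial_1 0.59 477 248 [ 0.491 -0.426  0.073]
top vial_1 0.49 477 276 [ 0.426 -0.423  0.074]
top vial_1 0.49 472 260 [ 0.464 -0.416  0.066]
side [0.23238695 1.04379036 0.93599026]
side dispenser 0.72 324 203 [ 0.55  -0.294  0.018]
side tear_bar 0.72 320 206 [ 0.559 -0.281  0.016]
side rack 0.85 309 395 [0.427 0.368 0.03 ]
side wide_roll 0.89 316 328 [0.438 0.261 0.101]
side narrow_roll 0.77 320 298 [0.453 0.162 0.088]
side narrow_roll 0.47 282 160 [ 0.67  -0.304  0.138]
side end_cap 0.84 312 365 [0.435 0.312 0.05 ]
side end_cap 0.7 337 274 [0.444 0.03  0.045]
side tumbler 0.6 282 159 [ 0.669 -0.3    0.144]
{'time': 0.9, 'qpos': array([-0.99552961,  0.50750165, -0.23761427,  1.5002058 ,  0.12567966,
        1.14888618, -0.15478199]), 'qd': array([ 8.23526604e-04,  2.50564366e-05, -1.65211215e-04, -5.40223651e-04,
       -3.75395800e-04,  6.51393531e-05, -2.16714628e-04]), 'tau': array([-1.02653089e-04, -6.20346379e+01, -2.18475647e+00, -2.49962729e+01,
        1.38603317e-02,  2.30485399e-03,  1.44374394e-05]), 'tcp_pos': array([0.28292842, 0.55728261, 0.23127243]), 'eef_rot': array([-2.07639295e-05,  2.32729998e-01,  9.72541386e-01, -8.00280752e-06]), 'contact_force': array([ 0.51482657,  0.58534356, -1.37877255]), 'wrist_torque': array([-0.02383357, -0.01657856, -0.00578194]), 'gripper_force': 0.0, 'width': 0.0853889949724587} -0.0187
```

View pics/top0.png

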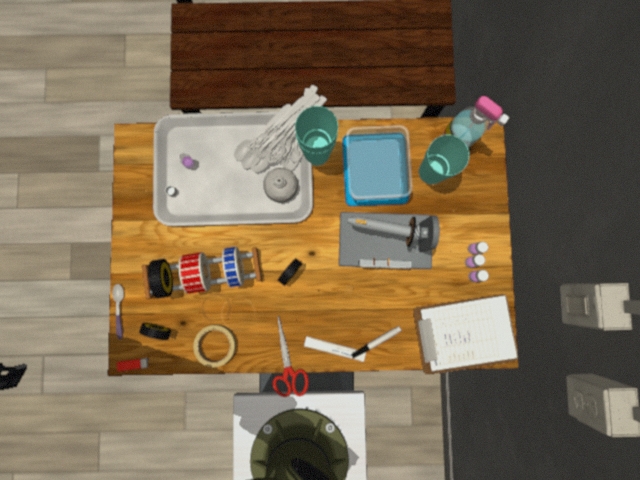

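View pics/side0.png

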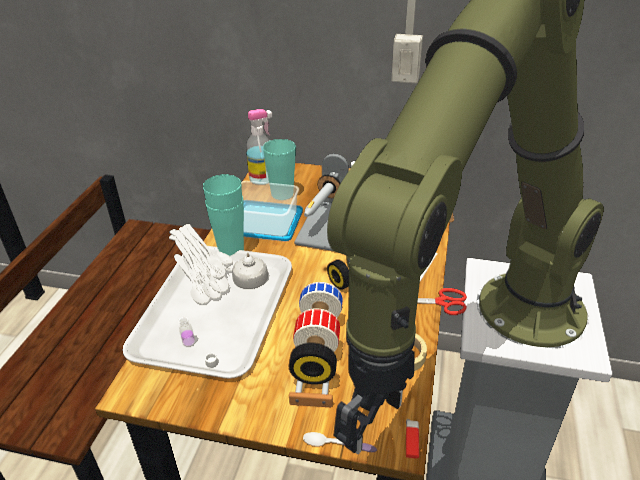

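Cap candidates: (159,280) in the rack with its top at z≈0.109, i.e. 92 mm across; (153,329) and (288,270) both with tops at z≈0.07, so smaller. I choose the one in the rack at (159,280), which stands beside red (193,268) and blue (231,268). The dispenser is at (388,240) with its tip at about (355,222). The lone tumbler is at (445,160) and the vials at (477,260).

```bash
python3 - <<'E'
import numpy as np,cv2
T=np.load("top0.npz");X=T["X"];im=T["im"]
P=X.reshape(-1,3)
def box(x0,x1,y0,y1,z0,z1):
    m=(P[:,0]>x0)&(P[:,0]<x1)&(P[:,1]>y0)&(P[:,1]<y1)&(P[:,2]>z0)&(P[:,2]<z1); return P[m]
# rack objects: clusters on y
A=box(.37,.53,.09,.37,.095,.125)
h,e=np.histogram(A[:,1],np.arange(.09,.37,.005)); print("hist",list(zip(np.round(e,3),h)))
for lo,hi in((.09,.18),(.18,.27),(.27,.37)):
    B=A[(A[:,1]>lo)&(A[:,1]<hi)]; r=cv2.minAreaRect((B[:,:2]*1000).astype(np.float32)); print("roll",len(B),r,B.mean(0),np.percentile(B[:,2],95))
W=box(.37,.53,.05,.4,.024,.036)
print("ends",len(W)); 
for lo,hi in((.05,.11),(.33,.4)):
    B=W[(W[:,1]>lo)&(W[:,1]<hi)]
    if len(B)>5: print(cv2.minAreaRect((B[:,:2]*1000).astype(np.float32)))
D=box(.42,.62,-.36,-.08,.010,.025)
print("base",len(D),cv2.minAreaRect((D[:,:2]*1000).astype(np.float32)))
np.set_printoptions(precision=1,suppress=True)
q=cv2.boxPoints(cv2.minAreaRect((D[:,:2]*1000).astype(np.float32)));print(q)
U=box(.5,.65,-.4,-.2,.12,.2); print("upright",len(U),cv2.minAreaRect((U[:,:2]*1000).astype(np.float32)),U[:,2].max())
S=box(.48,.64,-.28,-.08,.085,.125);print("spindle",len(S))
for y in np.arange(-.28,-.1,.01):
    s=S[(S[:,1]>=y)&(S[:,1]<y+.01)]
    if len(s): print(round(y+.005,3),len(s),s[:,0].min()*1e3,s[:,0].max()*1e3,s[:,0].mean()*1e3,s[:,2].max()*1e3)
B=box(.42,.5,-.3,-.1,.045,.08);print("bar",len(B),cv2.minAreaRect((B[:,:2]*1000).astype(np.float32)))
a=cv2.resize(im[200:290,330:490],None,fx=5,fy=5,interpolation=cv2.INTER_CUBIC);b=cv2.resize(im[240:310,140:300],None,fx=5,fy=5,interpolation=cv2.INTER_CUBIC)
cv2.imwrite("pics/crop.png",np.vstack([a,b])[:600] if 0 else cv2.resize(np.vstack([a,b]),(600,600)))
E
```

```text
hist [(np.float64(0.09), np.int64(0)), (np.float64(0.095), np.int64(0)), (np.float64(0.1), np.int64(0)), (np.float64(0.105), np.int64(0)), (np.float64(0.11), np.int64(0)), (np.float64(0.115), np.int64(0)), (np.float64(0.12), np.int64(0)), (np.float64(0.125), np.int64(14)), (np.float64(0.13), np.int64(54)), (np.float64(0.135), np.int64(67)), (np.float64(0.14), np.int64(65)), (np.float64(0.145), np.int64(65)), (np.float64(0.15), np.int64(67)), (np.float64(0.155), np.int64(53)), (np.float64(0.16), np.int64(32)), (np.float64(0.165), np.int64(3)), (np.float64(0.17), np.int64(0)), (np.float64(0.175), np.int64(0)), (np.float64(0.18), np.int64(0)), (np.float64(0.185), np.int64(0)), (np.float64(0.19), np.int64(0)), (np.float64(0.195), np.int64(0)), (np.float64(0.2), np.int64(0)), (np.float64(0.205), np.int64(7)), (np.float64(0.21), np.int64(56)), (np.float64(0.215), np.int64(64)), (np.float64(0.22), np.int64(64)), (np.float64(0.225), np.int64(63)), (np.float64(0.23), np.int64(67)), (np.float64(0.235), np.int64(71)), (np.float64(0.24), np.int64(62)), (np.float64(0.245), np.int64(64)), (np.floa
[... 2564 characters left out ...]
4578805534
-0.185 50 536.3560234392022 561.0735995750783 547.9623602287805 110.6795901567644
-0.175 47 537.8099944020655 563.9334071784837 550.1010769286456 112.9184513585044
-0.165 51 540.2689359494522 566.1304060514631 551.5346381587512 115.09974875967903
-0.155 49 542.5337771926767 569.4237624471465 553.6952417447337 117.0989807806335
-0.145 50 543.6774423461535 568.4291803965591 555.9998004048731 112.95766733257493
-0.135 40 547.3983632423568 568.8769373142411 557.2760853302444 110.53854489131238
-0.125 22 552.3374137152013 566.3832882308116 560.0211780348698 104.33985737348401
bar 398 ((464.0875244140625, -227.11309814453125), (43.21355056762695, 154.15951538085938), 10.746315956115723)
```

View pics/crop.png

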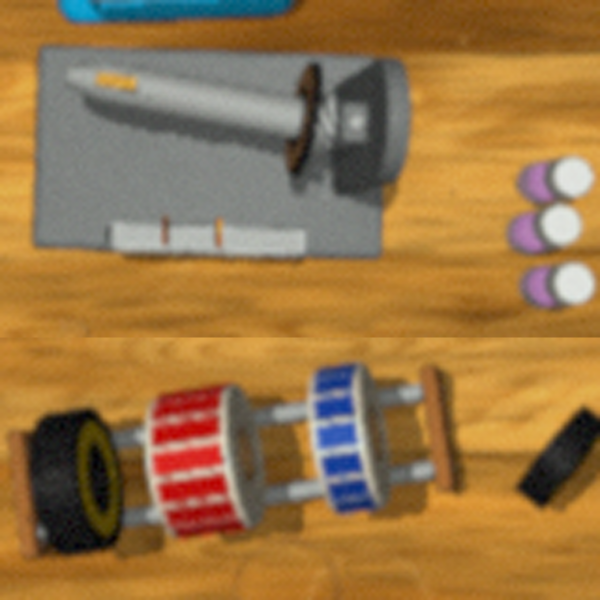

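The rack cap (crop, lower left, yellow ring) is the big one. The spindle points about 11° off world y, which is about 8° off straight. I'll pick the red roll and bring it in front of the tip.

```bash
cat >> h.py <<'E'
H=np.array([.5270,-.2931]); SL=.2; S=np.array([SL,1.])/np.hypot(SL,1)   # hinge, spindle dir
def q(delta):  # tool down, closing line along world y turned by delta (rad)
    psi=delta+np.pi; return np.array([0,np.cos(psi/2),np.sin(psi/2),0])
DR=np.arctan2(23.9,169.); DS=-np.arctan(SL)
def at(d,z): return np.r_[H+d*S,z]
def st(tag=""):
    s=get_state(); print(tag,"t%.1f"%s["time"],"F",np.round(s["contact_force"],1),"w%.4f"%s["width"],"tcp",np.round(s["tcp_pos"],4)); return s
def pick(xy,off,force):
    z=.062+off
    ctrl.movep([*xy,z+.075],q(DR)); ctrl.movel([*xy,z],max_speed=.2); st("down")
    ctrl.close_gripper(force); st("closed")
    ctrl.movel([*xy,z+.115],max_speed=.2); return st("up")
E
python3 - <<'E'
from h import *
st()
pick((.4487,.236),.019,60)
ctrl.movep(at(225,0)*0+at(.225,.095+.019),q(DS)); ctrl.pause(.2); st("pre")
im,d,X=cloud("top"); P=X.reshape(-1,3)
def box(x0,x1,y0,y1,z0,z1):
    m=(P[:,0]>x0)&(P[:,0]<x1)&(P[:,1]>y0)&(P[:,1]<y1)&(P[:,2]>z0)&(P[:,2]<z1); return P[m]
B=box(.48,.64,-.28,-.11,.085,.118)
for y in np.arange(-.25,-.11,.02):
    s=B[(B[:,1]>=y)&(B[:,1]<y+.02)]
    if len(s): print(round(y+.01,3),len(s),(s[:,0].min()+s[:,0].max())/2)
im2,_=vision.grab_frame("side")
a=cv2.resize(im[180:300,250:450],(800,480)) ;b=im2[100:340,200:520]
cv2.imwrite("pics/p1.png",np.hstack([cv2.resize(a,(400,300)),cv2.resize(b,(400,300))]))
E
```

```text
t0.9 F [ 0.5  0.6 -1.4] w0.0854 tcp [0.2829 0.5573 0.2313]
down t2.8 F [ 0.  -1.4  0.6] w0.0853 tcp [0.4486 0.237  0.0813]
closed t3.2 F [-0.9 -0.3  5.5] w0.0490 tcp [0.4494 0.2364 0.0824]
up t4.0 F [-0.7  1.  -3. ] w0.0490 tcp [0.4482 0.2355 0.1952]
pre t5.5 F [ 0.6 -0.4 -2.1] w0.0490 tcp [ 0.5713 -0.0708  0.1145]
-0.24 99 0.5376906356235838
-0.22 98 0.541511700712098
-0.2 100 0.5467658345596295
-0.18 98 0.5495926786594072
-0.16 24 0.5529430499931958
```

View pics/p1.png

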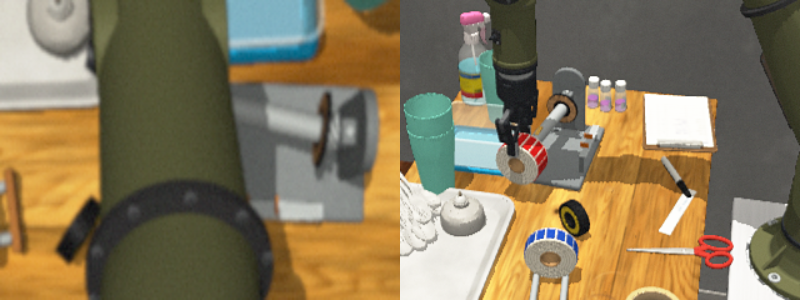

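The side view (right half) shows the red roll held upright by its faces at about (522,158), in front of the spindle tip. I'll thread it in steps, watching the force.

```bash
cat >> h.py <<'E'
def thread(d0,d1,z,step=.02,lim=10,v=.08):
    f0=get_state()["contact_force"]
    for d in np.r_[np.arange(d0,d1,-step),d1]:
        ctrl.movel(at(d,z),max_speed=v); s=st("d%.0f"%(d*1e3))
        if np.linalg.norm(s["contact_force"]-f0)>lim: print("LIMIT"); return False
    return True
E
python3 - <<'E'
from h import *
print(thread(.205,.10,.095+.019))
E
```

```text
d205 t6.0 F [ 0.7  0.8 -0.9] w0.0489 tcp [ 0.567  -0.0933  0.114 ]
d185 t6.3 F [-0.3  0.7 -1.3] w0.0491 tcp [ 0.5631 -0.1126  0.114 ]
d165 t6.8 F [ 1.1 -1.2 -1. ] w0.0490 tcp [ 0.5593 -0.1323  0.1141]
d145 t7.2 F [-0.2 -0.2 -1.9] w0.0489 tcp [ 0.5551 -0.1522  0.114 ]
d125 t7.5 F [-0.1 -0.8 -0.7] w0.0489 tcp [ 0.5512 -0.1716  0.114 ]
d105 t8.0 F [ 0.7  0.7 -1.9] w0.0489 tcp [ 0.5471 -0.191   0.1137]
d100 t8.2 F [ 1.1  0.7 -1.9] w0.0492 tcp [ 0.5465 -0.1953  0.1139]
True
```

```bash
cat >> h.py <<'E'
def look(name):
    im,_=vision.grab_frame("side"); a=cv2.resize(im[120:300,240:480],(800,600)); cv2.imwrite(f"pics/{name}.png",a)
def push(d0,d1,lim,z=.095+.022,step=.004,coarse=.1):
    """shut fingers come down at d0 and push the stack to TCP d1"""
    ctrl.movel(at(d0,.19),max_speed=.25); ctrl.close_gripper(20); ctrl.movel(at(d0,z),max_speed=.15)
    f0=get_state()["contact_force"]; print("f0",np.round(f0,1))
    if coarse>d1: ctrl.movel(at(coarse,z),max_speed=.08); st("coarse")
    for d in np.r_[np.arange(max(coarse,d1)-step,d1,-step),d1]:
        ctrl.movel(at(d,z),max_speed=.04); s=st("d%.1f"%(d*1e3))
        f=(s["contact_force"]-f0)[:2]@S
        if f>lim: print("LIMIT",f); break
E
python3 - <<'E'
from h import *
ctrl.ungrasp(); st("open")
ctrl.movel(at(.10,.19),max_speed=.2); 
push(.17,.0925,5,coarse=.105)
look("p2")
E
```

```text
open t8.7 F [ 1.1  0.7 -0.5] w0.0850 tcp [ 0.5467 -0.1949  0.1141]
f0 [-0.   0.   0.4]
coarse t12.0 F [0.1 0.  0.2] w-0.0001 tcp [ 0.5475 -0.1899  0.1169]
d101.0 t12.2 F [-0.4  0.2  0.8] w0.0001 tcp [ 0.5468 -0.194   0.1169]
d97.0 t12.5 F [-0.2 -0.  -0.7] w0.0001 tcp [ 0.5459 -0.1983  0.117 ]
d93.0 t12.7 F [ 0.1  0.1 -1. ] w-0.0000 tcp [ 0.5451 -0.2024  0.117 ]
d92.5 t13.0 F [-0.3  0.8 -0.4] w-0.0000 tcp [ 0.5451 -0.2025  0.117 ]
```

View pics/p2.png

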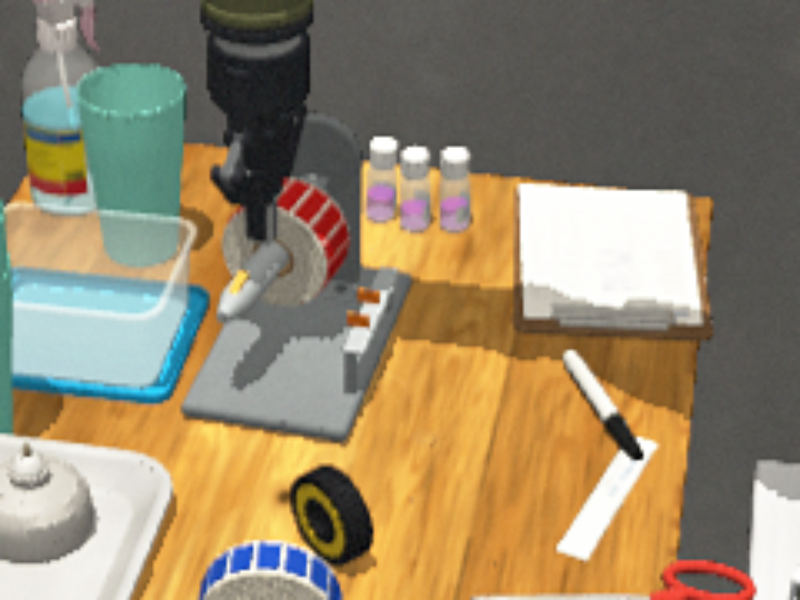

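The red roll sits on the spindle at about (285,245), with the tip and latch clear at (235,290). I'll push on until I feel the brake.

```bash
python3 - <<'E'
from h import *
z=.117
for d in np.arange(.0905,.070,-.002):
    ctrl.movel(at(d,z),max_speed=.04); ctrl.pause(.05)
    F=np.mean([get_state()["contact_force"][:2]@S for _ in range(1)]); s=st("d%.1f"%(d*1e3)); f=s["contact_force"][:2]@S
    if f>2.6 and F>2.6: break
E
```

```text
d90.5 t13.3 F [0.6 3.7 0.2] w-0.0002 tcp [ 0.5449 -0.2038  0.117 ]
```

```bash
cat >> h.py <<'E'
def spindle():
    im,d,X=cloud("top"); P=X.reshape(-1,3); out=[]
    B=P[(P[:,0]>.5)&(P[:,0]<.62)&(P[:,2]>.09)&(P[:,2]<.121)]
    for y in np.arange(-.205,-.13,.01):
        s=B[(B[:,1]>=y)&(B[:,1]<y+.01)]
        if len(s)>20: out.append((y+.005,(np.percentile(s[:,0],3)+np.percentile(s[:,0],97))/2,len(s)))
    o=np.array(out); c=np.polyfit(o[:,0],o[:,1],1); print(np.round(o,4)); print("axis x at -.15:",np.polyval(c,-.15),"slope",c[0],"model",H[0]+(-.15-H[1])*SL)
E
python3 - <<'E'
from h import *
ctrl.movel(at(.10,.117),max_speed=.1); ctrl.movel(at(.11,.21),max_speed=.25); ctrl.ungrasp()
pick((.4601,.147),.021,60)
spindle()
E
```

```text
down t16.7 F [-0.   0.7  0.9] w0.0855 tcp [0.4606 0.1465 0.0832]
closed t17.3 F [-0.7  0.2  7.1] w0.0310 tcp [0.4605 0.1472 0.0838]
up t18.0 F [ 0.5 -0.1 -2.3] w0.0308 tcp [0.4595 0.1466 0.1972]
[[-0.2     0.5441 45.    ]
 [-0.19    0.5465 51.    ]
 [-0.18    0.5487 48.    ]
 [-0.17    0.5507 48.    ]
 [-0.16    0.5525 54.    ]
 [-0.15    0.5543 45.    ]
 [-0.14    0.5552 49.    ]
 [-0.13    0.5582 31.    ]]
axis x at -.15: 0.5541296275889274 slope 0.19117944264713216 model 0.55562
```

```bash
sed -i 's/SL=.2;/SL=.192;/' h.py; python3 - <<'E'
from h import *
z=.095+.021
ctrl.movep(at(.215,z),q(DS)); ctrl.pause(.1)
if thread(.20,.138,z,step=.02):
    ctrl.ungrasp(); st("open"); ctrl.movel(at(.138,.19),max_speed=.2)
    ctrl.pause(.1); look("p3")
E
```

```text
d200 t19.5 F [ 0.  -0.8 -1.5] w0.0310 tcp [ 0.5645 -0.0976  0.1162]
d180 t19.9 F [-0.1  1.  -1.7] w0.0311 tcp [ 0.5607 -0.1172  0.1159]
d160 t20.3 F [ 0.8  0.9 -1. ] w0.0310 tcp [ 0.5571 -0.1368  0.1161]
d140 t20.7 F [ 0.6 -0.4 -0.5] w0.0310 tcp [ 0.5532 -0.1568  0.116 ]
d138 t21.0 F [ 0.7 -1.4 -1.3] w0.0311 tcp [ 0.5531 -0.1575  0.116 ]
open t21.5 F [-0.6  0.1 -0.7] w0.0854 tcp [ 0.553  -0.1576  0.116 ]
```

View pics/p3.png

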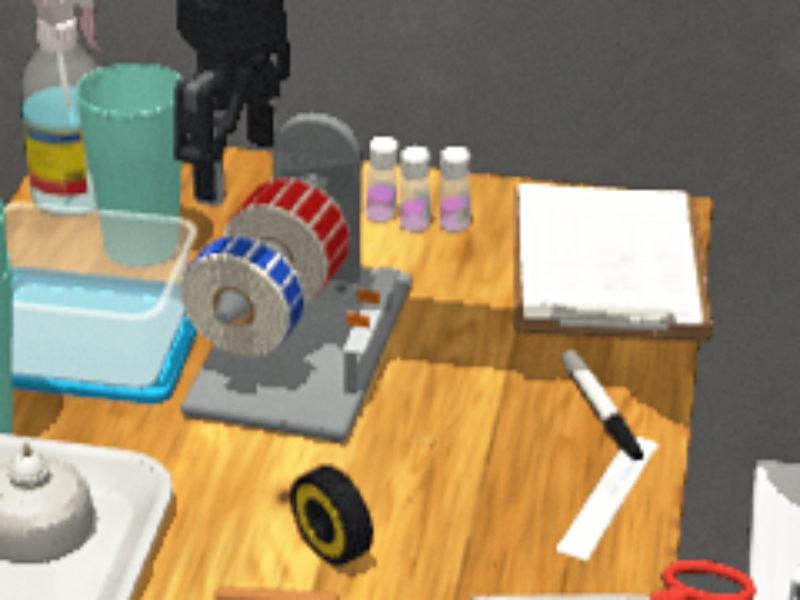

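Blue hangs on the spindle at about (240,300), outside red. Pushing it home.

```bash
python3 - <<'E'
from h import *
push(.19,.1185,2.6,step=.002,coarse=.128)
ctrl.movel(at(.135,.117),max_speed=.1); ctrl.movel(at(.15,.21),max_speed=.25); ctrl.ungrasp()
s=.0385
pick((.4362,.316),s,80)
spindle(); look("p4")
E
```

```text
f0 [0.7 0.2 0.8]
coarse t24.9 F [ 0.1  0.4 -0. ] w0.0002 tcp [ 0.5512 -0.167   0.1169]
d126.0 t25.1 F [ 1.  -0.4 -0.4] w0.0000 tcp [ 0.5508 -0.1691  0.117 ]
d124.0 t25.4 F [-1.1  0.7 -0.4] w-0.0001 tcp [ 0.5504 -0.1712  0.117 ]
d122.0 t25.6 F [ 0.9  2.  -0.5] w0.0001 tcp [ 0.5501 -0.1727  0.1169]
d120.0 t25.9 F [ 0.5  6.  -0.7] w-0.0001 tcp [ 0.5497 -0.1748  0.117 ]
LIMIT 5.64318875073326
down t29.8 F [-0.5  1.2  0.3] w0.0858 tcp [0.4367 0.3157 0.1008]
closed t30.3 F [-0.  -0.8  7. ] w0.0251 tcp [0.4366 0.3163 0.1014]
up t31.1 F [-0.1  0.7 -2. ] w0.0249 tcp [0.4358 0.3154 0.2145]
[[-0.2     0.5449 32.    ]
 [-0.19    0.5443 47.    ]
 [-0.18    0.5316 85.    ]
 [-0.17    0.5506 49.    ]
 [-0.16    0.5523 53.    ]
 [-0.15    0.5542 45.    ]
 [-0.14    0.5552 51.    ]
 [-0.13    0.558  29.    ]]
axis x at -.15: 0.5527378391924672 slope 0.2571609665747601 model 0.5544752000000001
```

View pics/p4.png

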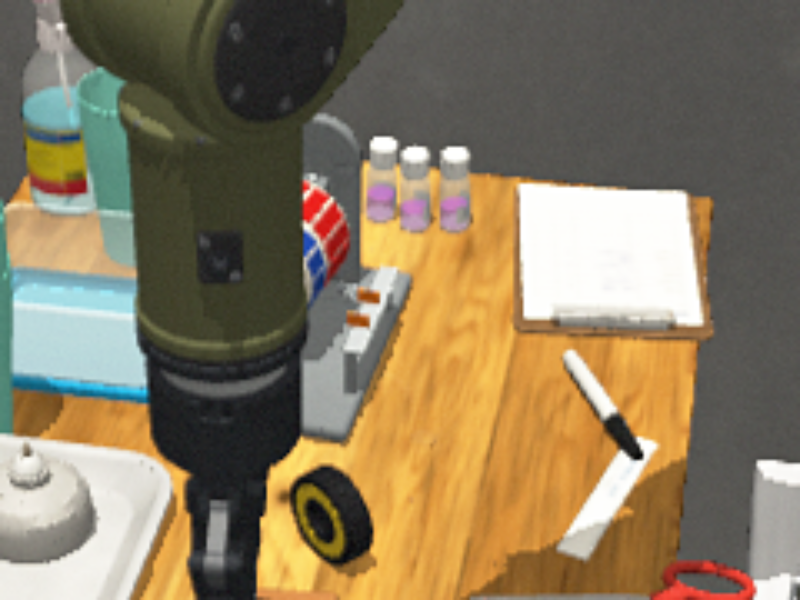

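```bash
python3 - <<'E'
from h import *
ctrl.movep(at(.215,.095+.0385),q(DS)); ctrl.pause(.2); st()
im,d,X=cloud("side"); np.savez("cap.npz",im=im,X=X)
cv2.imwrite("pics/p5.png",cv2.resize(im[140:260,240:400],(800,600),interpolation=cv2.INTER_CUBIC))
r=[m for m in models.masks_of("side","end_cap")]
for m in r: 
    p=X[m["mask"]]; print(m["p"],m["point"],m["mask"].sum(),np.nanmedian(p,0),np.nanpercentile(p,[1,99],axis=0))
E
```

```text
t32.9 F [ 0.7 -0.6 -0.7] w0.0252 tcp [ 0.5678 -0.0806  0.1338]
0.97 [339.9, 271.9] 556 [0.44019588 0.02562662 0.04489098] [[ 0.41163308 -0.02049922  0.00053384]
 [ 0.47426569  0.045607    0.07094655]]
0.93 [300.3, 225.4] 945 [ 0.55837026 -0.0675272   0.09879046] [[ 0.51909122 -0.09124493  0.05172955]
 [ 0.60581585 -0.05657365  0.13935577]]
0.77 [372.0, 393.8] 673 [0.3065642  0.35135207 0.05198651] [[0.29030091 0.31488779 0.00092171]
 [0.32685148 0.37358145 0.07110935]]
```

View pics/p5.png

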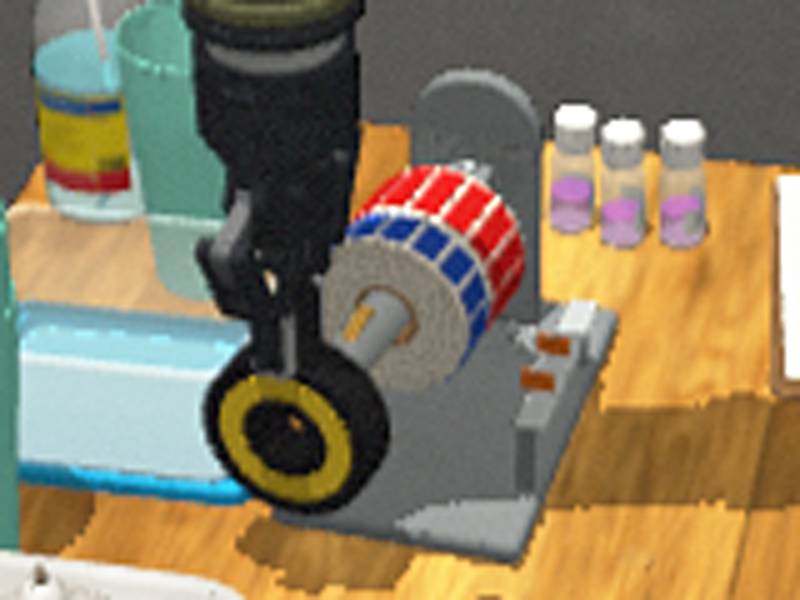

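The cap hangs upright in the fingers at about (295,430), with the blue and red stack seated against the brake behind it. I'll check the cap's face plane and then thread.

```bash
python3 - <<'E'
from h import *
D=np.load("cap.npz");X=D["X"].reshape(-1,3)
e=X-at(.215,.095); d=e[:,:2]@S; lx=e[:,:2]@np.array([S[1],-S[0]]); r=np.hypot(lx,e[:,2])
m=(abs(d-.014)<.012)&(r<.041)&(r>.017)&(e[:,2]<.025)
A=np.c_[lx,e[:,2],np.ones(len(X))][m]; c=np.linalg.lstsq(A,d[m],rcond=None)[0]; print(m.sum(),"dd/dx,dd/dz,d0",c)
k=abs(d[m]-A@c)<.004; c=np.linalg.lstsq(A[k],d[m][k],rcond=None)[0]; print(k.sum(),c)
im=D["im"].reshape(-1,3).astype(int); y=(im[:,1]>100)&(im[:,2]>110)&(im[:,0]<80)&(r<.05)&(abs(d-.014)<.02)
print("ring centre",y.sum(),(np.percentile(lx[y],[2,98])).mean(),(np.percentile(e[y,2],[2,98])).mean(),np.percentile(e[y,2],[2,98]))
z=.095+.0385
print(thread(.20,.150,z,step=.01,lim=6,v=.05))
E
```

```text
433 dd/dx,dd/dz,d0 [-0.00557085 -0.01667676  0.01531377]
397 [-0.00794193 -0.01881024  0.01533933]
ring centre 243 -0.003838759524329797 0.0003931975458058845 [-0.03249214  0.03327853]
d200 t33.5 F [-0.1  0.3 -1. ] w0.0250 tcp [ 0.5646 -0.0973  0.1335]
d190 t33.8 F [-0.3 -0.3 -1. ] w0.0252 tcp [ 0.5627 -0.1071  0.1335]
d180 t34.2 F [-0.1  0.5 -0.7] w0.0252 tcp [ 0.5608 -0.1169  0.1335]
d170 t34.5 F [-1.   0.7 -1.5] w0.0250 tcp [ 0.5589 -0.1267  0.1335]
d160 t34.9 F [-0.3  1.1 -0.5] w0.0246 tcp [ 0.5572 -0.1365  0.1336]
d150 t35.2 F [ 0.9  0.3 -0.2] w0.0249 tcp [ 0.5552 -0.1465  0.1335]
d150 t35.5 F [ 1.   0.6 -0.6] w0.0251 tcp [ 0.5554 -0.1455  0.1336]
True
```

```bash
python3 - <<'E'
from h import *
ctrl.ungrasp(); st("open"); ctrl.movel(at(.150,.20),max_speed=.15); ctrl.pause(.1); st("up")
im,d,X=cloud("side")
cv2.imwrite("pics/p6.png",cv2.resize(im[140:260,240:400],(800,600),interpolation=cv2.INTER_CUBIC))
E
```

```text
open t36.1 F [0.2 0.1 0.5] w0.0854 tcp [ 0.5553 -0.1458  0.1335]
up t36.8 F [-0.3 -0.  -0.3] w0.0852 tcp [ 0.5545 -0.1458  0.1987]
```

View pics/p6.png

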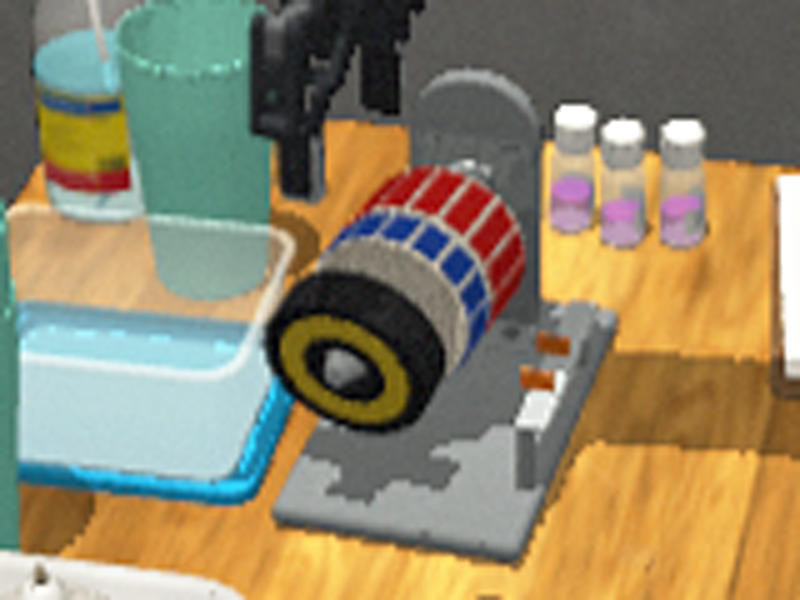

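The cap hangs on the spindle at about (355,350), free of the fingers. Now the final press.

```bash
python3 - <<'E'
from h import *
push(.20,.1415,14,step=.0015,coarse=.157)
E
```

```text
f0 [ 0.4 -0.4  1. ]
coarse t39.3 F [ 3.5 16.9  4.2] w0.0002 tcp [ 0.5588 -0.1336  0.118 ]
d155.5 t39.5 F [ 3.8 20.4  4.1] w0.0002 tcp [ 0.5588 -0.1337  0.1181]
LIMIT 21.041488098920507
```

```bash
python3 - <<'E'
from h import *
im,d,X=cloud("side")
a=cv2.resize(im[140:260,240:400],(600,450),interpolation=cv2.INTER_CUBIC)
ctrl.movel(at(.185,.117),max_speed=.1); ctrl.movel(at(.2,.2),max_speed=.25); st("off")
ctrl.movel(at(.2,.2)+[0,.25,.05],max_speed=.4)
t,d,X=cloud("top"); np.savez("jam.npz",im=t,X=X)
b=cv2.resize(t[200:275,330:450],(600,375),interpolation=cv2.INTER_CUBIC)
cv2.imwrite("pics/p7.png",cv2.resize(np.vstack([a,b]),(436,600)))
st()
P=X.reshape(-1,3); e=P-at(0,.095); d=e[:,:2]@S; lx=e[:,:2]@np.array([S[1],-S[0]])
m=(abs(lx)<.012)&(d>0)&(d<.2)&(e[:,2]>0)
for k in np.arange(.02,.18,.004):
    s=m&(d>=k)&(d<k+.004)
    if s.any(): print(round(k*1e3+2),s.sum(),round(e[s,2].max()*1e3,1),round(np.median(e[s,2])*1e3,1))
E
```

```text
off t40.5 F [-0.9 -0.7 -0.1] w0.0002 tcp [ 0.5647 -0.098   0.2007]
 t41.3 F [ 0.5 -1.2  0.1] w0.0002 tcp [0.5645 0.1515 0.2487]
22 5 37.5 33.4
26 18 40.5 35.5
30 13 45.3 41.2
34 19 46.7 43.7
38 20 49.5 43.1
42 19 45.8 42.3
46 19 46.9 42.3
50 20 47.3 43.6
54 18 45.3 42.9
58 19 45.1 43.6
62 21 45.8 42.8
66 20 46.1 43.2
70 18 46.1 43.3
74 19 48.0 42.6
78 20 46.2 43.0
82 18 46.8 43.7
86 17 46.4 44.1
90 20 46.3 43.1
94 20 46.8 43.6
98 20 46.4 43.7
102 20 47.0 42.5
106 19 46.3 43.5
110 33 46.5 33.6
114 20 15.8 11.5
118 18 19.2 10.9
122 20 14.5 11.0
126 15 20.0 14.6
130 10 47.4 43.8
134 19 50.1 46.3
138 21 48.8 45.6
142 19 48.9 45.0
146 21 47.7 44.2
150 18 50.2 43.2
154 22 47.7 43.6
158 26 45.7 11.1
162 16 13.5 7.8
166 11 11.8 8.5
170 10 6.6 4.9
174 6 7.5 3.9
```

View pics/p7.png

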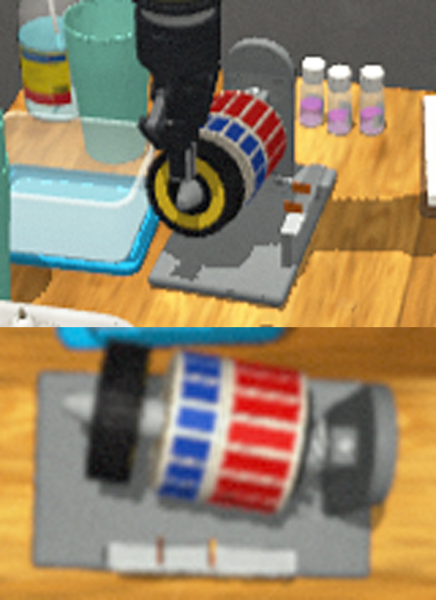

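Nothing has shifted, but the cap jammed at d≈128–157 (top view, (118,415)), tilted by the off-axis push at its top. I'll push on axis instead, with the open fingers straddling the spindle, so first I check lateral extents and the bin's clearance.

```bash
python3 - <<'E'
from h import *
X=np.load("jam.npz")["X"]; P=X.reshape(-1,3); e=P-at(0,.095); d=e[:,:2]@S; lx=e[:,:2]@np.array([S[1],-S[0]])
for a,b,n in((.132,.152,"cap"),(.085,.108,"blue"),(.161,.172,"rod")):
    m=(d>a)&(d<b)&(abs(lx)<.06)&(e[:,2]>(-.01 if n!="rod" else -.0))
    c=np.polyfit(lx[m],e[m,2],2)
    print(n,m.sum(),np.round(np.percentile(lx[m],[1,50,99])*1e3,1), "parab vertex",-c[1]/2/c[0])
m=(P[:,1]<-.03)&(P[:,1]>-.3)&(P[:,0]>.585)&(P[:,0]<.7)&(P[:,2]>.03)
for y in np.arange(-.3,-.03,.03):
    k=m&(P[:,1]>y)&(P[:,1]<y+.03)
    if k.any(): print(round(y,2),"xmin",P[k,0].min(),"z95",np.percentile(P[k,2],95))
for dd in(DS+np.pi/2,DS-np.pi/2):
    print(ctrl.ik(at(.2,.16),q(dd)),ctrl.ik(at(.138,.074),q(dd)))
print(get_state()["qpos"])
E
```

```text
cap 359 [-44.6  -6.   43.1] parab vertex 0.001249051267298511
blue 417 [-45.8  -6.5  43.7] parab vertex 0.0007032925383916246
rod 34 [-7.4  0.2  8.8] parab vertex 0.0007837853722521154
-0.3 xmin 0.6239681408821783 z95 0.15607723649162603
-0.27 xmin 0.6168341124474219 z95 0.08134933382993778
-0.24 xmin 0.5857771989434966 z95 0.10642776410432901
-0.21 xmin 0.5850459280590257 z95 0.11738219829262873
-0.18 xmin 0.5868576886405504 z95 0.12587058388878927
-0.15 xmin 0.5867613833163482 z95 0.10745578529154322
[ 0.59182319  0.57155176 -0.74086101  1.73872471  0.44654253  1.00733934
  2.6376228 ] [ 0.65659188  0.67480822 -0.68163113  1.82628248  0.55641501  0.84099042
  2.65068286]
[ 0.11746553  0.48881748  0.01432878  1.74501507 -0.00853679  0.90782034
 -0.05432094] [ 0.228346    0.59659686  0.01043226  1.83200693 -0.00896018  0.71303402
  0.05406205]
[-0.04338626  0.44569696 -0.40465878  1.57942346  0.18731009  1.15762588
  0.89078541]
```

```bash
python3 - <<'E'
import numpy as np
P=np.load("top0.npz")["X"].reshape(-1,3)
for y in np.arange(-.28,-.05,.02):
    k=(P[:,1]>y)&(P[:,1]<y+.02)&(P[:,0]>.58)&(P[:,0]<.7)&(P[:,2]>.026)
    if k.any(): 
        Q=P[k]; i=np.argsort(Q[:,0])[:6]; print(round(y,2),np.round(Q[i][:,[0,2]],3).tolist(),Q[:,2].max())
E
```

```text
-0.28 [[0.618, 0.084], [0.619, 0.082], [0.621, 0.08], [0.622, 0.079], [0.622, 0.078], [0.622, 0.078]] 0.08434149243013954
-0.26 [[0.617, 0.079], [0.618, 0.077], [0.618, 0.075], [0.618, 0.075], [0.619, 0.083], [0.619, 0.082]] 0.08318799605586422
-0.24 [[0.617, 0.081], [0.617, 0.08], [0.617, 0.081], [0.617, 0.079], [0.617, 0.08], [0.617, 0.079]] 0.08210019683844574
-0.22 [[0.617, 0.082], [0.617, 0.082], [0.617, 0.082], [0.618, 0.08], [0.618, 0.079], [0.618, 0.077]] 0.08217740299914306
-0.2 [[0.615, 0.083], [0.615, 0.082], [0.616, 0.079], [0.616, 0.08], [0.616, 0.078], [0.616, 0.077]] 0.0835493765019385
-0.18 [[0.615, 0.082], [0.615, 0.082], [0.616, 0.08], [0.616, 0.081], [0.616, 0.08], [0.616, 0.08]] 0.08224794707802646
-0.16 [[0.616, 0.084], [0.616, 0.08], [0.616, 0.08], [0.616, 0.08], [0.616, 0.08], [0.617, 0.08]] 0.08467711022049475
-0.14 [[0.619, 0.079], [0.62, 0.077], [0.621, 0.082], [0.622, 0.079], [0.622, 0.078], [0.623, 0.085]] 0.08557627680105791
```

```bash
cat >> h.py <<'E'
def press(d0,d1,z,step,lim):
    f0=get_state()["contact_force"]
    for d in np.r_[np.arange(d0,d1,-step),d1]:
        ctrl.movel(at(d,z),max_speed=.05); s=get_state(); f=s["contact_force"]-f0
        print("d%.1f at %.1f"%(d*1e3,(s["tcp_pos"][:2]-H)@S*1e3),"F",np.round(f,1),"T",np.round(s["wrist_torque"],2),"t%.1f"%s["time"])
        if np.linalg.norm(f)>lim: print("LIMIT"); return False
    return True
E
python3 - <<'E'
from h import *
ctrl.ungrasp(); ctrl.movep(at(.215,.17),q(DS-np.pi/2)); ctrl.movel(at(.205,.075),max_speed=.2); st()
ctrl.movel(at(.175,.075),max_speed=.15)
print(press(.172,.1425,.075,.003,15))
E
```

```text
t43.7 F [ 0.8 -0.4  0.6] w0.0854 tcp [ 0.5664 -0.0908  0.0757]
d172.0 at 172.6 F [-0.7  0.8 -0.5] T [-0.   -0.    0.02] t44.3
d169.0 at 168.9 F [-0.5  0.3 -0.8] T [-0.04 -0.05 -0.  ] t44.6
d166.0 at 165.7 F [-0.1  1.2 -0.4] T [-0.02  0.03  0.01] t44.8
d163.0 at 162.9 F [-0.5  0.7 -0.8] T [ 0.03  0.02 -0.  ] t45.1
d160.0 at 159.7 F [-0.2  0.3 -0.8] T [ 0.04 -0.03  0.04] t45.3
d157.0 at 156.6 F [ 0.1  1.  -0.4] T [-0.03 -0.02 -0.01] t45.6
d154.0 at 153.6 F [ 0.7  0.5 -0. ] T [-0.03 -0.03 -0.04] t45.8
d151.0 at 150.6 F [ 0.5 -0.1 -0.5] T [-0.02 -0.05 -0.03] t46.1
d148.0 at 148.1 F [-1.3  2.4 -1.6] T [0.28 0.03 0.02] t46.3
d145.0 at 146.0 F [-0.7  4.8 -1.4] T [ 0.98 -0.   -0.22] t46.6
d142.5 at 143.9 F [-0.7  6.9 -0.1] T [ 1.17  0.02 -0.25] t46.8
True
```

The cap now slides in freely and the brake's spring force is building. I'll press slightly further.

```bash
python3 - <<'E'
from h import *
f0=0
for d in (.141,.1395,.138,.1365,.135):
    ctrl.movel(at(d,.075),max_speed=.04); s=get_state(); f=s["contact_force"]
    print("d%.1f at %.1f"%(d*1e3,(s["tcp_pos"][:2]-H)@S*1e3),np.round(f,1),"t%.1f"%s["time"])
    if f[:2]@S>13: break
ctrl.movel(at(.16,.075),max_speed=.15); ctrl.movel(at(.205,.075),max_speed=.25); ctrl.movel(at(.215,.17),max_speed=.3)
ctrl.movel(at(.2,.2)+[0,.25,.05],max_speed=.4)
im,dd,X=cloud("top"); im2,_=vision.grab_frame("side"); st()
P=X.reshape(-1,3); e=P-at(0,.095); d=e[:,:2]@S; lx=e[:,:2]@np.array([S[1],-S[0]])
m=(abs(lx)<.008)&(d>.02)&(d<.18)&(e[:,2]>-.01)
for k in np.arange(.02,.18,.004):
    s=m&(d>=k)&(d<k+.004)
    if s.any() and (k<.036 or k>.1): print(round(k*1e3+2),s.sum(),round(e[s,2].max()*1e3,1),round(np.median(e[s,2])*1e3,1))
k=(P[:,0]<.48)&(P[:,0]>.43)&(P[:,1]>-.36)&(P[:,1]<-.08)&(P[:,2]>.01)&(P[:,2]<.025)
a=cv2.resize(im[200:275,330:450],(600,375),interpolation=cv2.INTER_CUBIC)
b=cv2.resize(im2[140:260,240:400],(600,450),interpolation=cv2.INTER_CUBIC)
cv2.imwrite("pics/p8.png",cv2.resize(np.vstack([b,a]),(436,600)))
B=P[k][:,:2]*1000; print("base corner",cv2.boxPoints(cv2.minAreaRect(B.astype(np.float32))))
E
```

```text
d141.0 at 142.9 [ 0.2  7.7 -0. ] t47.1
d139.5 at 141.8 [0.  8.1 0.5] t47.3
d138.0 at 140.7 [0.4 9.  0.7] t47.6
d136.5 at 139.5 [ 1.2 10.2  0.5] t47.8
d135.0 at 139.1 [-0.4 11.6  1.7] t48.1
 t50.1 F [-0.2 -0.3  0.9] w0.0855 tcp [0.5645 0.151  0.2487]
22 7 42.2 36.6
26 12 46.1 42.5
30 15 46.7 44.2
34 12 46.3 43.0
106 13 46.6 42.6
110 11 47.0 43.8
114 13 47.4 43.0
118 14 46.9 44.1
122 16 48.0 42.7
126 11 44.3 43.0
130 15 46.3 42.6
134 17 44.4 18.2
138 13 17.8 14.9
142 13 21.3 15.7
146 11 15.4 12.9
150 12 16.3 13.2
154 12 16.2 12.0
158 13 12.2 10.1
162 12 12.8 8.4
166 11 11.7 7.2
170 11 7.8 5.0
174 6 6.9 4.1
base corner [[ 448.08084 -331.71976]
 [ 477.77786 -332.7426 ]
 [ 485.68027 -103.30838]
 [ 455.98325 -102.28552]]
```

View pics/p8.png

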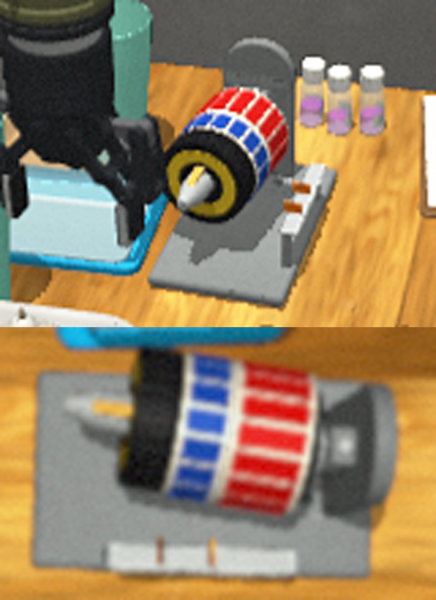

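The stack stays compressed after the hands-off: cap face at about (130,430) in the top view, brass latch visible outside it at (108,408). I'll average several frames to confirm the latch is up.

```bash
python3 - <<'E'
from h import *
Z=[cloud("top")[2] for _ in range(12)]; X=np.nanmean(Z,0)
P=X.reshape(-1,3); e=P-at(0,.095); d=e[:,:2]@S; lx=e[:,:2]@np.array([S[1],-S[0]])-.0007
for k in np.arange(.124,.176,.003):
    r=[]
    for a,b in((0,.0035),(.0055,.009)):
        s=(abs(lx)>=a)&(abs(lx)<b)&(d>=k)&(d<k+.003)&(e[:,2]>-.01); r.append((s.sum(),np.round(np.median(e[s,2])*1e3,1)))
    print(round(k*1e3+1.5,1),r)
A=(abs(lx)<.035)&(e[:,2]>.02)&(e[:,2]<.038)&(d>.12)&(d<.16); print("face d",np.percentile(d[A],[50,90,98]))
E
```

```text
125.5 [(np.int64(4), np.float64(44.4)), (np.int64(3), np.float64(44.2))]
128.5 [(np.int64(5), np.float64(44.1)), (np.int64(3), np.float64(44.3))]
131.5 [(np.int64(5), np.float64(43.1)), (np.int64(8), np.float64(41.6))]
134.5 [(np.int64(5), np.float64(18.2)), (np.int64(3), np.float64(10.7))]
137.5 [(np.int64(3), np.float64(17.5)), (np.int64(4), np.float64(11.2))]
140.5 [(np.int64(3), np.float64(16.6)), (np.int64(4), np.float64(10.9))]
143.5 [(np.int64(4), np.float64(16.3)), (np.int64(4), np.float64(11.1))]
146.5 [(np.int64(5), np.float64(14.8)), (np.int64(4), np.float64(10.7))]
149.5 [(np.int64(3), np.float64(14.4)), (np.int64(4), np.float64(10.6))]
152.5 [(np.int64(5), np.float64(14.0)), (np.int64(2), np.float64(10.7))]
155.5 [(np.int64(3), np.float64(13.3)), (np.int64(3), np.float64(10.4))]
158.5 [(np.int64(3), np.float64(10.1)), (np.int64(8), np.float64(8.2))]
161.5 [(np.int64(4), np.float64(10.0)), (np.int64(3), np.float64(6.4))]
164.5 [(np.int64(5), np.float64(8.2)), (np.int64(3), np.float64(4.4))]
167.5 [(np.int64(3), np.float64(7.5)), (np.int64(2), np.float64(4.4))]
170.5 [(np.int64(5), np.float64(7.0)), (np.int64(1), np.float64(2.8))]
173.5 [(np.int64(4), np.float64(5.0)), (np.int64(0), np.float64(nan))]
176.5 [(np.int64(0), np.float64(nan)), (np.int64(0), np.float64(nan))]
face d [0.1271193  0.1320728  0.13240937]
  return _methods._mean(a, axis=axis, dtype=dtype,
  ret = ret.dtype.type(ret / rcount)
```

The latch stands 5 mm proud just outside the cap face at d≈132.5 mm, so it is locked, and the arm is clear.

```bash
python3 -c "
from station import ticket
print(ticket.close_job())"
```

```text
the job is handed in; nothing more can be done
None
```

I threaded the red roll, the blue roll and the large end cap in that order and pressed the cap home; the latch measures about 5 mm proud just outside it, the dispenser is still in place, the tumbler and vials were left untouched, and I handed the job in with the arm clear, at about 51 s on the robot's clock.

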